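# Glue the end of the clamped board

## Task

Take the red glue brush from its slanted rest and dip it upright into the middle of the orange glue pot until its bristles press lightly on the plate inside, however deep that lies. Then brush along the top edge of the board in the vise, from its blue-painted end past the middle to its other end with the bristles lightly on the wood, and put the brush back in its rest the way it was, bristles down at the foot. Be gentle with the bristles all the time, keep the brush out of the grey tin, and leave the other things on the bench where they are.

Things in the scene. Friction and masses are not known exactly. Their poses are not given: they have to be found in the camera images.
- brush_grip (a point): Point on the red handle of the loose glue brush, on its long axis, 160 mm from the bristle tips: the place to grip. The handle is wood, 24 mm wide (y) by 16 mm thick (x), and ends 40 mm beyond this point. +z runs along the brush from bristles to handle end. At the start the brush lies in its rest, leaning 22 degrees from vertical, handle end up and towards the robot.
- brush_tip (a point): Centre of the bristle tips (unpressed) of the glue brush; same axes as brush_grip. The bristle pack is 25 x 13 mm and 50 mm long and gives like a spring along the brush: about 1 mm per 0.5 N, up to 20 mm (10 N), then it is hard.
- brush: The glue brush: 200 mm long, about 0.13 kg; bristles to 50 mm from the tips, steel ferrule 28 x 18 mm from 50 to 85 mm, red handle from there on. Origin at the bristle tips, +z towards the handle end.
- rest_foot (a point): On the fixed wooden brush rest: where the bristle tips lie when the brush is in it, on the foot of its inclined trough, 36 mm above the table. Axes: z up, x level; the trough rises towards -x, 22 degrees from vertical, open above and at its upper end, 40 mm wide inside, walls 5 mm. Its cheeks reach 100 mm and its back plank 115 mm up from the tips; the handle above is free.
- rest_top (a point): Where the point brush_grip lies when the brush is in the rest: 160 mm up the trough's axis from rest_foot.
- pot_rim (a point): Centre of the mouth of the orange glue pot, at rim height; z up. The pot is fixed, open and round, 95 mm tall, 98 mm outside and 90 mm inside diameter. In it a white follower plate lies level, 20 to 60 mm below the rim: this depth differs each time and is not measured. The plate stays put when pressed lightly. Pot and grey tin may change places.
- pot: The orange glue pot (see pot_rim), origin at the centre of its underside.
- tin_rim (a point): Centre of the mouth of the fixed grey tin, same size and shape as the glue pot but without a plate; not to be used.
- tin: The grey tin (see tin_rim), origin at the centre of its underside.
- board_start (a point): On the top edge of the board clamped upright in the vise: middle of its thickness, at the outer end of the blue-painted part (the last 20 mm). The level top edge is 140 mm long, 22 mm thick, 165 mm above the table. Axes: z up, y along the edge from board_end to board_start.
- board_mid (a point): Middle of the board's top edge.
- board_end (a point): The other, unpainted end of the board's top edge, 140 mm from board_start.
- vise: The fixed vise with the board: aluminium jaws along y, 220 mm long, 67 mm thick together with the board, 121 mm high (the board stands 44 mm above them); a green bed 50 mm high on the +x side with a pull saw lying on it. Origin under the board's middle, on the table.
- glue_bottle: Bystander: closed white bottle, 64 mm across, 170 mm tall; origin at its foot.
- offcut: Bystander: wooden offcut, 70 x 130 x 22 mm, lying flat; origin under its middle.
- tape: Bystander: yellow disc-shaped roll, 90 mm across, 24 mm thick; origin under its middle.
- clamp: Bystander: bar clamp 200 mm long, 120 mm wide, 22 mm high, lying flat; origin on the table under the bar's middle.
Things that resemble listed ones, but are neither listed nor needed, are in the scene too. Leave any purple or white look-alike of the brush alone.

How it is judged (in metres and radians):
On the way, in this order (a step that is already met when the one before it is completed fails the run):
1. dipped: the brush, upright within 0.2 rad and within 20 mm of the glue pot's axis, presses inside the pot with more than 1 N (horizontal distance between brush_tip and pot_rim below 0.02 m and angle between brush's own z axis and vertical below 0.2 rad and contact force between brush and pot above 1 N and z of brush_tip in the frame of pot_rim below -0.015 m), for 0.1 s.
2. the bristles touch the board's top edge (over 0.5 N) within 28 mm of its blue end (horizontal distance between brush_tip and board_start below 0.028 m and contact force between brush and vise above 0.5 N and z of brush_tip in the frame of vise above 0.135 m), for 0.1 s.
3. the bristles touch the board's top edge within 28 mm of its middle (horizontal distance between brush_tip and board_mid below 0.028 m and contact force between brush and vise above 0.5 N and z of brush_tip in the frame of vise above 0.135 m), for 0.1 s.
4. the bristles touch the board's top edge within 28 mm of its other end (horizontal distance between brush_tip and board_end below 0.028 m and contact force between brush and vise above 0.5 N and z of brush_tip in the frame of vise above 0.135 m), for 0.1 s.
At the end, for the whole second after the job is handed in: The brush lies released and at rest in its trough, bristles down: its tip within 18 mm of rest_foot and its grip point within 18 mm of rest_top (distance between brush_tip and rest_foot below 0.018 m and distance between brush_grip and rest_top below 0.018 m and linear speed of brush below 0.02 m/s); the robot touches nothing.
It fails at once if the brush is pressed on the glue pot or on the board and vise with more than 14 N (contact force between brush and pot above 14 N or contact force between brush and vise above 14 N).
It fails at once if the brush touches the grey tin (contact force between brush and tin above 1 N).
It fails at once if a bystander is moved by more than 20 mm (distance of any of glue_bottle, offcut, tape, clamp from where it was at the start of the episode above 0.02 m).
It also fails if it takes over 64 s, if anything falls off the work surface, if the arm or the gripper's body presses on something with over 40 N, if the wrist force passes 120 N, or if a joint passes its speed limit or range.

## Robot

A 6-joint arm with a two-finger parallel gripper is mounted at the origin on the work surface. World frame = base frame: x ahead of the robot, y to its left, z up, the work surface at z = 0. Lengths are in mm, angles in rad, forces in N, time in s.
With the tool pointing down it reaches from about 350 to 775 mm from the base axis. Payload 5.5 kg.
Tool frame: the origin (TCP) lies on the front face of the gripper's body, between the roots of the fingers; the fingertips stand 73 mm ahead of it and the grasp point (between the pads) lies 54 mm ahead of it (grip_depth is the distance from the TCP to the grasp point, in mm); z points along the fingers, y is the direction in which the jaws open and shut (so a half turn about z gives the same grasp; the last joint's range is limited). The gripper opens to 85 mm and grips with 20 to 120 N. Pads are 22 mm wide; open, the fingers measure 114 mm over their backs; the gripper's body (76 mm by 85 mm) begins 54 mm behind the grasp point. The pads swing forward as they close: fully open they stand 13 mm farther back than shut.
Start: joints at [1.206, 0.313, 0.046, 1.304, 0, 1.431], TCP at [128.194, 560.562, 303.923] pointing down, gripper open.
Joint ranges: [-2.76, 2.76], [-0.86, 1.69], [-1.03, 1.26], [-2.2, 2.34], [-1.47, 1.5], [-3.14, 3.14]. Speed limits (rad/s): [2.57, 2.57, 3.14, 3.14, 3.14, 3.14].

## Interface

Orientations are given as a 3x3 rotation matrix whose columns are the frame's x, y, z axes.
In Python, from bench import read_state, snapshot, camera_info, job_done, grip_depth gives the robot as it stands. The module is installed in compiled form; this text tells all that it offers.
- The arm moves only by the shell command python3 -m jog 'ROWS' [FORCE]. ROWS is JSON, a list of rows, each an object with "delta_rot": the turn, a rotation vector about the tool's x, y, z in rad, a list of three; "travel": the shift along the tool's x, y, z in m, a list of three; "jaw": the closure, from -1 (fully open) to 1 (shut). In form: [{"delta_rot": [rx, ry, rz], "travel": [dx, dy, dz], "jaw": jaw}, ...]. A call has 1 to 5 rows; each row shifts and turns the pose as measured when the row begins, along the tool's axes as they then stand; what a row does not reach is not made up. A row lasts 1/12 s, in which the tool goes at most 41.7 mm and 7.16 degrees, less where a joint would pass 70% of its speed; a pose out of reach is approached as far as the arm can. A call with a gripper value outside its range is refused whole. The fingers move at their own pace and stop on an object; FORCE is the grip in N (left out, the last holds). Time passes only in rows, so rows that do not move let the fingers close. It gives the time, the measured TCP pose, the force and the opening at its end, in the units of the state.
- read_state(): the state, without advancing time (a new reading comes with each control period).
- snapshot(name): name is "scene" or "side" or "wrist"; returns (picture, depth): 384x512x3 uint8, red, green, blue; 384x512 float32, mm along the optical axis (not along the pixel's ray), 0 where there is no reading.
- camera_info(name): a dict with "fx", "fy", "cx", "cy" (pixels), "dist_coeffs" ([k1, k2, p1, p2, k3] as OpenCV has them; the pictures are not rectified), "R" (3x3) and "t" (3): a world point X has camera coordinates R X + t. Camera axes: x right, y down, z forward; pixel columns grow to the right and rows downward; lengths in mm; the calibration is good to about 2 mm. A picture is of the moment at which its call begins: read the wrist's pose just before it. camera_info takes no time and is no camera call; for the wrist camera it gives the pose at the moment of the call.
- job_done(): hands the job in, once; it reports no verdict.
The state is a dict: "time": time; "joint_pos": joint angles; "joint_velocities": joint speeds; "effort": joint torques, N m; "ee_pos": TCP position; "orientation": TCP orientation; "wrist_force": force on the tool from outside, world axes, zero at the start; "torque": the same for the moment, N m; "gripper_width": opening from 0.0 (shut) to 1.0 (fully open).
Only numpy, scipy, OpenCV 4.12 (cv2) and the standard library are available. Lean on these libraries where they do the work, as an engineer would, in place of code of your own. Each camera call takes 0.05 s, during which the arm holds its last target. There are 200 camera calls.

## Working session

There is one attempt and no reset: what is moved stays moved. The work goes in short steps, Python scripts to look and compute and a shell command to move; the robot and the scene stay as the last step left them, time stands still between calls to the robot, and variables do not carry over. Pictures are saved under pics/ and viewed, about 8 in all and at most 12, crops included, and the job is handed in when it is done.

```bash
mkdir -p pics; cat > h.py <<'E'
import numpy as np, cv2
from bench import read_state, snapshot, camera_info, job_done, grip_depth
def save(n,p): cv2.imwrite(f'pics/{n}.png', p[:,:,::-1])
def pts(cam,depth,info=None):
    i=info or camera_info(cam); K=np.array([[i['fx'],0,i['cx']],[0,i['fy'],i['cy']],[0,0,1]])
    v,u=np.mgrid[0:depth.shape[0],0:depth.shape[1]]
    n=cv2.undistortPoints(np.stack([u,v],-1).reshape(-1,1,2).astype(np.float64),K,np.array(i['dist_coeffs'],float)).reshape(depth.shape+(2,))
    c=np.dstack([n[...,0]*depth,n[...,1]*depth,depth])
    R=np.array(i['R']);t=np.array(i['t']).ravel()
    W=(c-t)@R
    W[depth<=0]=np.nan
    return W
E
python3 - <<'E'
from h import *
print(grip_depth if not callable(grip_depth) else grip_depth()); s=read_state(); print(s)
ims=[]
for c in('scene','side'):
    p,d=snapshot(c); save(c,p); np.savez(c,p=p,d=d,W=pts(c,d)); ims.append(p)
    i=camera_info(c); print(c,-np.array(i['R']).T@np.array(i['t']).ravel())
E
```

```text
53.900000000000006
{'time': 0.0, 'joint_pos': array([1.20637979e+00, 3.14008688e-01, 4.49983044e-02, 1.30356418e+00,
       1.05952911e-05, 1.43121034e+00]), 'joint_velocities': array([-0.00234144, -0.00037715,  0.00101467, -0.00091175, -0.00201676,
        0.00029784]), 'effort': array([-8.10156671e-04, -4.80623710e+01,  2.98536730e+01,  1.93646637e-02,
       -6.22366474e-05, -1.77813700e-06]), 'ee_pos': array([128.0615749 , 560.19098787, 303.01191451]), 'orientation': array([[-9.74831815e-01,  2.22940615e-01, -6.43671430e-04],
       [ 2.22941395e-01,  9.74830440e-01, -1.65768932e-03],
       [ 2.57904226e-04, -1.75946929e-03, -9.99998419e-01]]), 'wrist_force': array([ 0.91347866,  0.24335716, -0.31868547]), 'torque': array([ 0.01169552, -0.03654043,  0.00195445]), 'gripper_width': 1.0038506384956674}
scene [1591.62626821 -153.54360997  879.79681514]
side [ -63.22883974 -639.7307803   868.82527111]
```

View pics/scene.png

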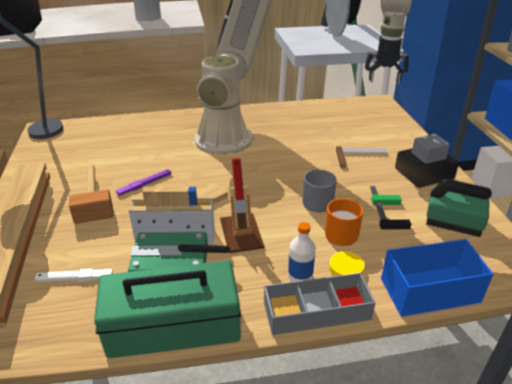

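View pics/side.png

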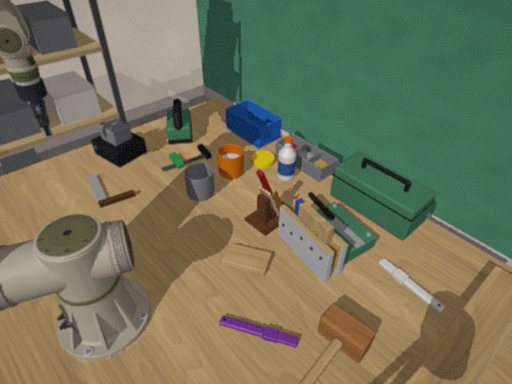

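The scene view shows the red brush at about (240,190) in its brown rest, with the orange pot at (344,222) and the grey tin at (319,190). The vise board is at (165,198), with its blue end at (193,196). The side view shows the same layout: pot (231,160), tin (200,183), brush (265,183), blue end (300,207).

```bash
python3 - <<'E'
from h import *
for c in('scene','side'):
    z=np.load(c+'.npz'); p,W=z['p'],z['W']; hsv=cv2.cvtColor(p,cv2.COLOR_RGB2HSV).astype(int); H,S,V=hsv[...,0],hsv[...,1],hsv[...,2]
    X,Y,Z=W[...,0],W[...,1],W[...,2]
    box=(slice(150,260),slice(220,380)) if c=='scene' else (slice(140,215),slice(180,320))
    def rep(n,m,win):
        k=np.zeros(H.shape,bool); y0,y1,x0,x1=win; k[y0:y1,x0:x1]=1
        m=m&k&np.isfinite(Z); q=W[m]; print(c,n,len(q),'med',np.median(q,0).round(),'lo',np.percentile(q,3,axis=0).round(),'hi',np.percentile(q,97,axis=0).round()); return q
    s=c=='scene'
    red=((H<5)|(H>172))&(S>170)&(V>90)
    q=rep('brush',red,(150,215,228,250) if s else (165,200,255,275))
    u=np.linalg.svd(q-q.mean(0))[2][0]; u*=np.sign(u[2]); print('axis',u.round(3),'at',q.mean(0).round(1),'tilt',np.degrees(np.arccos(u[2])))
    o=rep('pot',(H>6)&(H<16)&(S>200)&(Z>30),(195,250,320,370) if s else (140,182,212,250))
    for nm,q in(('pot',o),('tin',rep('tin',(S<70)&(Z>30)&(Z<115),(165,215,300,338) if s else (162,202,183,217)))):
        r=q[(q[:,2]>86)&(q[:,2]<105)]
        if len(r)>8:
            (cx,cy),rad=cv2.minEnclosingCircle(r[:,:2].astype(np.float32)); print('  rim',nm,len(r),cx,cy,rad,r[:,2].max())
    rep('blue',(H>100)&(H<125)&(S>150)&(Z>110)&(Z<200),(180,212,180,202) if s else (190,225,285,310))
    q=rep('boardtop',(Z>157)&(Z<175),(180,212,125,205) if s else (190,260,280,345))
    m=np.cov(q[:,:2].T); print('rect',cv2.minAreaRect(q[:,:2].astype(np.float32)))
    rep('rest',(H<15)&(S>120)&(V<130)&(Z>3),(185,252,215,265) if s else (190,236,243,285))
    rep('bottle',(Z>20),(220,280,288,316) if s else (138,180,278,296))
E
```

```text
scene brush 270 med [538. -18. 169.] lo [517. -27. 123.] hi [557.  -9. 218.]
axis [-0.375 -0.025  0.927] at [538.  -17.7 169.4] tilt 22.07394812202578
scene pot 986 med [647. 258.  71.] lo [574. 216.  33.] hi [670. 309.  95.]
scene tin 1027 med [486. 236.  69.] lo [416. 191.  34.] hi [512. 281.  96.]
  rim pot 199 620.9492797851562 263.88018798828125 51.584354400634766 101.03905970457201
  rim tin 216 463.5227966308594 233.48013305664062 52.91869354248047 98.39958936701011
scene blue 91 med [ 564. -143.  148.] lo [ 555. -150.  124.] hi [ 567. -136.  168.]
scene boardtop 372 med [ 550. -199.  165.] lo [ 531. -266.  158.] hi [ 565. -137.  169.]
rect ((544.6941528320312, -202.2258758544922), (139.4495086669922, 31.514795303344727), 80.96662139892578)
scene rest 1309 med [587. -18.  15.] lo [513. -61.   9.] hi [639.  29. 143.]
scene bottle 1214 med [779. 101.  99.] lo [753.  76.  27.] hi [792. 132. 171.]
side brush 100 med [515. -27. 190.] lo [502. -31. 139.] hi [539. -13. 220.]
axis [-0.376  0.047  0.925] at [516.5 -25.1 187.4] tilt 22.26386131996116
side pot 513 med [607. 246.  72.] lo [569. 215.  34.] hi [663. 310.  94.]
side tin 793 med [458. 231.  68.] lo [412. 190.  32.] hi [505. 285.  96.]
  rim pot 109 619.5885620117188 261.7445373535156 52.32487106323242 98.30727498814723
  rim tin 171 457.92236328125 238.8972930908203 52.29667282104492 98.46392608517736
side blue 44 med [ 542. -141.  158.] lo [ 538. -147.  124.] hi [ 559. -136.  166.]
side boardtop 377 med [ 539. -208.  165.] lo [ 523. -270.  158.] hi [ 558. -136.  167.]
rect ((541.8052368164062, -201.320068359375), (140.92703247070312, 24.528072357177734), 81.28150939941406)
side rest 779 med [518. -32.  24.] lo [489. -64.   9.] hi [569.  22. 118.]
side bottle 661 med [744.  97.  81.] lo [724.  76.  24.] hi [909. 235. 168.]
```

```bash
cat >> h.py <<'E'
from scipy.spatial.transform import Rotation as Ro
def tool(yaw=0,tilt=22):  # deg; brush leans tilt toward local -x, yawed about z; tool z = -brush z, tool y = yawed y
    b=Ro.from_euler('z',yaw,degrees=True)*Ro.from_euler('y',-tilt,degrees=True)
    return (b*Ro.from_euler('y',180,degrees=True)).as_matrix()
def plan(pos,R,msg=''):
    s=read_state(); R0=np.array(s['orientation']); p=np.array(s['ee_pos'])
    rv=Ro.from_matrix(R0.T@R).as_rotvec(); d=np.array(pos)-p
    print(msg,'t',round(s['time'],2),'at',p.round(1),'rotvec',rv.round(3),'rows>=',round(np.linalg.norm(rv)/.125,1),'| travel in target frame(m)',(R.T@d/1000).round(4),'in current',(R0.T@d/1000).round(4),'| F',s['wrist_force'].round(2),'w',round(s['gripper_width'],3))
E
python3 - <<'E'
from h import *
plan([450,-20,330],tool(0,22))
E
```

```text
t 0.1 at [128.1 560.2 303.1] rotvec [-0.045 -0.383 -0.222] rows>= 3.6 | travel in target frame(m) [-0.3086 -0.5802  0.0957] in current [-0.4432 -0.4939 -0.0262] | F [ 0.76 -0.38  0.23] w 1.001
```

```bash

python3 -m jog '[{"delta_rot":[-0.011,-0.096,-0.056],"travel":[0,0,0],"jaw":-1},{"delta_rot":[-0.011,-0.096,-0.056],"travel":[0,0,0],"jaw":-1},{"delta_rot":[-0.011,-0.096,-0.056],"travel":[0,0,0],"jaw":-1},{"delta_rot":[-0.011,-0.096,-0.056],"travel":[0,0,0],"jaw":-1}]'
python3 -m jog '[{"delta_rot":[0,0,0],"travel":[-0.018,-0.034,0.0055],"jaw":-1},{"delta_rot":[0,0,0],"travel":[-0.018,-0.034,0.0055],"jaw":-1},{"delta_rot":[0,0,0],"travel":[-0.018,-0.034,0.0055],"jaw":-1},{"delta_rot":[0,0,0],"travel":[-0.018,-0.034,0.0055],"jaw":-1},{"delta_rot":[0,0,0],"travel":[-0.018,-0.034,0.0055],"jaw":-1}]'
python3 -c "
from h import *
plan([450,-20,330],tool(0,22))"
```

```text
time: 0.43
ee_pos: [132.1, 560.0, 301.8]
orientation: [[-0.922, -0.003, 0.388], [-0.005, 1.0, -0.004], [-0.388, -0.006, -0.922]]
wrist_force: [0.1, -0.4, 0.1]
gripper_width: 1.0
time: 0.85
ee_pos: [222.2, 391.1, 306.3]
orientation: [[-0.921, -0.026, 0.389], [-0.03, 1.0, -0.003], [-0.388, -0.014, -0.921]]
wrist_force: [1.4, -1.0, 1.1]
gripper_width: 1.0
 t 0.85 at [222.2 391.1 306.3] rotvec [-0.003  0.015  0.03 ] rows>= 0.3 | travel in target frame(m) [-0.2201 -0.4111  0.0634] in current [-0.2068 -0.4172  0.068 ] | F [ 1.45 -0.98  1.08] w 1.0
```

```bash

python3 -m jog '[{"delta_rot":[0,0,0.03],"travel":[-0.018,-0.034,0.0055],"jaw":-1},{"delta_rot":[0,0,0],"travel":[-0.018,-0.034,0.0055],"jaw":-1},{"delta_rot":[0,0,0],"travel":[-0.018,-0.034,0.0055],"jaw":-1},{"delta_rot":[0,0,0],"travel":[-0.018,-0.034,0.0055],"jaw":-1},{"delta_rot":[0,0,0],"travel":[-0.018,-0.034,0.0055],"jaw":-1}]' >/dev/null
python3 -m jog '[{"delta_rot":[0,0,0],"travel":[-0.018,-0.034,0.005],"jaw":-1},{"delta_rot":[0,0,0],"travel":[-0.018,-0.034,0.005],"jaw":-1},{"delta_rot":[0,0,0],"travel":[-0.018,-0.034,0.005],"jaw":-1},{"delta_rot":[0,0,0],"travel":[-0.018,-0.034,0.005],"jaw":-1},{"delta_rot":[0,0,0],"travel":[-0.018,-0.034,0.005],"jaw":-1}]' >/dev/null
python3 -c "
from h import *
plan([450,-20,330],tool(0,22))
i=camera_info('wrist');p,d=snapshot('wrist'); save('w1',p); np.savez('w1',p=p,d=d,W=pts('wrist',d,i)); print(-np.array(i['R']).T@np.array(i['t']).ravel(),i['R'])"
```

```text
t 1.68 at [409.2  34.6 328.8] rotvec [-0.001  0.021  0.007] rows>= 0.2 | travel in target frame(m) [-0.0383 -0.0546  0.0142] in current [-0.0376 -0.0549  0.015 ] | F [1.78 0.76 0.39] w 1.001
[317.3090044   34.56667529 364.98420902] [[-0.00623511  0.99997527 -0.00325201]
 [ 0.77363161  0.00688432  0.63359824]
 [ 0.63360497  0.00143469 -0.77365541]]
```

View pics/w1.png

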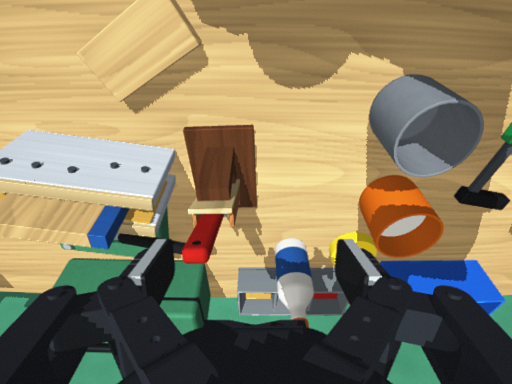

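The wrist view shows the red handle end at about (198,250), leaning over the light back plank at (213,205). The rest base's near edge runs from (185,128) to (254,125).

```bash
python3 - <<'E'
from h import *
z=np.load('w1.npz');p,W=z['p'],z['W'];hsv=cv2.cvtColor(p,cv2.COLOR_RGB2HSV).astype(int);H,S,V=hsv[...,0],hsv[...,1],hsv[...,2]
m=((H<5)|(H>174))&(S>180)&(V>70); m[:205]=0;m[270:]=0;m[:,:175]=0;m[:,225:]=0
m&=np.isfinite(W[...,2])&(W[...,2]>100)
q=W[m];print(len(q)); u=np.linalg.svd(q-q.mean(0))[2][0];u*=np.sign(u[2]);print('axis',u.round(3),q.mean(0).round(1))
for a in range(110,240,10):
    k=q[(q[:,2]>=a)&(q[:,2]<a+10)]
    if len(k)>5: print(a,len(k),k.mean(0).round(1),'min',k.min(0).round(1),'max',k.max(0).round(1))
for v,uu in((130,188),(129,220),(128,251),(200,190),(212,195),(205,200),(212,235),(190,252)): print((uu,v),W[v,uu].round(1))
# base near edge line
br=(V<140)&(S>100)&(H<15); e=[]
for c in range(190,252,4):
    r=np.where(br[100:160,c])[0]
    if len(r): e.append(W[100+r[0]+2,c])
e=np.array(e);f=np.polyfit(e[:,1],e[:,0],1);print('edge x=f(y)',f,e[:,2].mean(),e[:,1].min(),e[:,1].max())
# trough back plank region
pl=(Z:=W[...,2])>100
k=(Z>100)&(Z<150)&~m; k[:130]=0;k[230:]=0;k[:,:180]=0;k[:,260:]=0
q=W[k];print('plank',len(q),np.percentile(q,[2,50,98],axis=0).round(1))
E
```

```text
1191
axis [-0.317 -0.048  0.947] [513.2 -14.  191.4]
130 18 [535.4  -7.6 137.6] min [531.2 -25.4 130.3] max [542.7  -2.9 140. ]
140 74 [530.2 -12.6 145.2] min [527.2 -25.3 140. ] max [536.8  -3.2 149.9]
150 89 [526.2 -13.2 155. ] min [522.9 -26.  150.1] max [533.4  -3.3 160. ]
160 96 [522.  -13.  165.1] min [518.7 -25.  160.1] max [529.3  -3.3 170. ]
170 109 [517.8 -13.4 175.2] min [514.9 -25.6 170. ] max [524.8  -3.7 179.9]
180 113 [513.8 -13.3 185.1] min [510.4 -25.9 180.1] max [522.   -3.8 189.9]
190 136 [509.9 -13.8 194.8] min [506.7 -26.3 190.1] max [518.3  -4.1 199.9]
200 133 [506.  -13.3 205. ] min [502.7 -26.8 200. ] max [514.6  -4.1 210. ]
210 421 [506.6 -15.5 215.9] min [501.1 -27.7 210.1] max [514.5  -4.5 220. ]
(188, 130) [491.3 -58.6  11.8]
(220, 129) [489.9 -13.5  11.3]
(251, 128) [487.7  29.9  12.1]
(190, 200) [ 6.307e+02 -7.760e+01  2.000e-01]
(195, 212) [531.5 -32.5 136.6]
(200, 205) [532.  -28.8 124. ]
(235, 212) [556.   10.7 109.9]
(252, 190) [598.2  31.3  11.7]
edge x=f(y) [-3.68876295e-02  4.88479910e+02] 10.377663609060498 -56.02763406756359 28.43446855132005
plank 1386 [[516.5 -38.7 101.1]
 [529.6 -13.9 114.3]
 [557.5  10.4 138. ]]
```

```bash
python3 -c "
from h import *
plan([474,-17,303.5],tool(2,22))"
```

```text
t 1.73 at [413.2  27.8 329.9] rotvec [-0.023  0.024 -0.033] rows>= 0.4 | travel in target frame(m) [-0.045  -0.0469  0.0467] in current [-0.0454 -0.0443  0.0488] | F [ 4.71 -3.28  1.38] w 1.002
```

```bash

python3 -m jog '[{"delta_rot":[-0.023,0.024,-0.033],"travel":[-0.022,-0.022,0],"jaw":-1},{"delta_rot":[0,0,0],"travel":[-0.022,-0.024,0.01],"jaw":-1},{"delta_rot":[0,0,0],"travel":[0,0,0.025],"jaw":-1},{"delta_rot":[0,0,0],"travel":[0,0,0.01],"jaw":-1},{"delta_rot":[0,0,0],"travel":[0,0,0],"jaw":-1}]' >/dev/null
python3 -c "
from h import *
plan([474,-17,303.5],tool(2,22))
plan([502.3,-16.2,234],tool(2,22))"
```

```text
t 2.15 at [472.9 -26.2 303. ] rotvec [-0.004 -0.003 -0.013] rows>= 0.1 | travel in target frame(m) [-0.0015  0.0092  0.0001] in current [-0.0014  0.0092  0.    ] | F [-1.02 -0.72  0.96] w 1.001
 t 2.15 at [472.9 -26.2 303. ] rotvec [-0.004 -0.003 -0.013] rows>= 0.1 | travel in target frame(m) [-0.0017  0.009   0.0751] in current [-0.0018  0.0094  0.0751] | F [-1.02 -0.72  0.96] w 1.001
```

```bash

python3 -m jog '[{"delta_rot":[-0.004,-0.003,-0.013],"travel":[-0.0015,0.009,0],"jaw":-1},{"delta_rot":[0,0,0],"travel":[0,0,0.02],"jaw":-1},{"delta_rot":[0,0,0],"travel":[0,0,0.025],"jaw":-1},{"delta_rot":[0,0,0],"travel":[0,0,0.02],"jaw":-1},{"delta_rot":[0,0,0],"travel":[0,0,0],"jaw":-1}]' 
python3 -c "
from h import *
plan([502.3,-16.2,234],tool(2,22))"
```

```text
time: 2.57
ee_pos: [498.1, -11.6, 244.2]
orientation: [[-0.925, -0.04, 0.377], [-0.037, 0.999, 0.015], [-0.377, 0.0, -0.926]]
wrist_force: [-1.1, 0.2, 0.3]
gripper_width: 0.999
 t 2.57 at [498.1 -11.6 244.2] rotvec [0.002 0.003 0.005] rows>= 0.0 | travel in target frame(m) [ 0.0001 -0.0047  0.011 ] in current [ 0.0001 -0.0047  0.011 ] | F [-1.09  0.23  0.29] w 0.999
```

```bash

python3 -m jog '[{"delta_rot":[0,0,0],"travel":[0,-0.0047,0.009],"jaw":-1},{"delta_rot":[0,0,0],"travel":[0,0,0],"jaw":-1}]' >/dev/null
python3 -m jog '[{"delta_rot":[0,0,0],"travel":[0,0,0],"jaw":0.2},{"delta_rot":[0,0,0],"travel":[0,0,0],"jaw":0.2},{"delta_rot":[0,0,0],"travel":[0,0,0],"jaw":0.2},{"delta_rot":[0,0,0],"travel":[0,0,0],"jaw":0.2}]' 30
python3 -c "
from h import *
plan([502.3,-16.2,234],tool(2,22))
p,d=snapshot('wrist'); save('w2',p)"
```

```text
time: 3.07
ee_pos: [501.7, -13.8, 240.5]
orientation: [[-0.923, -0.045, 0.381], [-0.042, 0.999, 0.017], [-0.381, -0.001, -0.924]]
wrist_force: [-0.2, 0.7, 0.2]
gripper_width: 0.457
 t 3.07 at [501.7 -13.8 240.5] rotvec [0.003 0.007 0.01 ] rows>= 0.1 | travel in target frame(m) [ 0.002  -0.0024  0.0062] in current [ 0.0021 -0.0024  0.0061] | F [-0.18  0.68  0.22] w 0.457
```

View pics/w2.png

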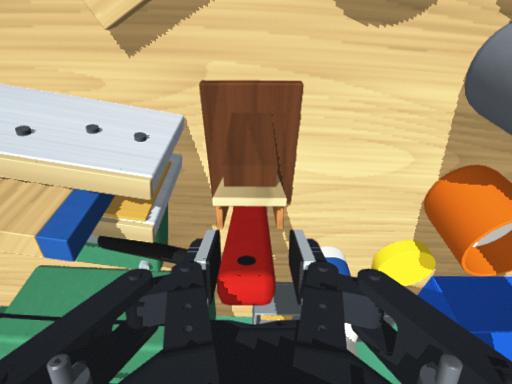

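The handle sits between the pads at about (247,285), and the pads' midpoint column is about 254, so the tool is roughly 2 mm towards +y. I'll check the offset in the thickness direction by projecting the tool axis.

```bash
python3 - <<'E'
from h import *
s=read_state(); i=camera_info('wrist'); p,d=snapshot('wrist')
W=pts('wrist',d,i); hsv=cv2.cvtColor(p,cv2.COLOR_RGB2HSV).astype(int);H,S,V=hsv[...,0],hsv[...,1],hsv[...,2]
m=((H<5)|(H>174))&(S>180)&(V>70)&np.isfinite(W[...,2]); m[:205]=0;m[310:]=0;m[:,:215]=0;m[:,285:]=0
q=(W[m]-s['ee_pos'])@np.array(s['orientation'])
for a in range(0,100,8):
    k=q[(q[:,2]>=a)&(q[:,2]<a+8)]
    if len(k)>5: print(a,len(k),'x',np.percentile(k[:,0],[3,50,97]).round(1),'y',np.percentile(k[:,1],[3,50,97]).round(1))
print(q[:,2].min())
E
```

```text
16 1025 x [-2.   3.6  8.9] y [-12.   -3.3   5.8]
24 1109 x [-2.2  9.2 11.1] y [-14.2  -2.9   7.8]
32 349 x [ 7.5 10.5 11.3] y [-14.1  -4.6   7.6]
40 401 x [ 8.1 10.6 11.2] y [-13.7  -2.9   7.4]
48 334 x [ 8.1 10.7 11.3] y [-13.7  -3.1   7.4]
56 269 x [ 8.8 10.7 11.2] y [-13.3  -2.8   7.3]
64 232 x [ 8.8 10.7 11.2] y [-13.1  -3.    7.4]
72 203 x [ 9.1 10.7 11.2] y [-12.9  -2.7   7.2]
80 177 x [ 9.  10.7 11.3] y [-13.2  -2.8   7.3]
88 151 x [ 9.  10.8 11.2] y [-13.   -2.3   7.1]
96 121 x [ 9.3 10.7 11.1] y [-12.9  -3.1   7. ]
20.940729436076992
```

```bash

python3 -m jog '[{"delta_rot":[0,0,0],"travel":[0.0027,-0.003,0.006],"jaw":0.2},{"delta_rot":[0,0,0],"travel":[0,0,0],"jaw":0.2}]'
python3 -m jog '[{"delta_rot":[0,0,0],"travel":[0,0,0],"jaw":1},{"delta_rot":[0,0,0],"travel":[0,0,0],"jaw":1},{"delta_rot":[0,0,0],"travel":[0,0,0],"jaw":1},{"delta_rot":[0,0,0],"travel":[0,0,0],"jaw":1},{"delta_rot":[0,0,0],"travel":[0,0,0],"jaw":1}]' 60
python3 -c "
from h import *
s=read_state();print(s);R=np.array(s['orientation']);print('tip',s['ee_pos']+R[:,2]*214)
np.savez('grip',p=s['ee_pos'],R=R)"
```

```text
time: 3.33
ee_pos: [502.0, -17.2, 234.1]
orientation: [[-0.923, -0.045, 0.382], [-0.042, 0.999, 0.016], [-0.383, -0.001, -0.924]]
wrist_force: [-0.6, -0.1, -0.4]
gripper_width: 0.399
time: 3.75
ee_pos: [502.1, -17.5, 233.7]
orientation: [[-0.923, -0.045, 0.382], [-0.041, 0.999, 0.017], [-0.383, -0.001, -0.924]]
wrist_force: [0.9, 0.8, 0.9]
gripper_width: 0.268
{'time': 3.75, 'joint_pos': array([-0.24499842, -0.0338142 , -0.61087447,  0.61568279,  0.10902383,
       -0.26875379]), 'joint_velocities': array([ 0.00026583,  0.00044117,  0.00039841,  0.00173769, -0.00029573,
       -0.00027304]), 'effort': array([-1.04591826e-01, -2.86739963e+01,  3.06724405e+01, -3.53909433e+00,
        2.57788757e-01,  4.05676528e-04]), 'ee_pos': array([502.06704706, -17.5377932 , 233.73463388]), 'orientation': array([[-9.22942508e-01, -4.45153537e-02,  3.82355215e-01],
       [-4.13235461e-02,  9.99008567e-01,  1.65604186e-02],
       [-3.82713328e-01, -5.15959040e-04, -9.23867005e-01]]), 'wrist_force': array([0.88668485, 0.80269684, 0.90800916]), 'torque': array([0.0241273 , 0.28145668, 0.01422212]), 'gripper_width': 0.26845434254675643}
tip [583.89106308 -13.99386361  36.02709491]
```

```bash

python3 -m jog '[{"delta_rot":[0,0,0],"travel":[0,0,-0.015],"jaw":1},{"delta_rot":[0,0,0],"travel":[0,0,-0.035],"jaw":1},{"delta_rot":[0,0,0],"travel":[0,0,-0.04],"jaw":1},{"delta_rot":[0,0,0],"travel":[0,0,-0.04],"jaw":1},{"delta_rot":[0,0,0],"travel":[0,0,-0.04],"jaw":1}]'
python3 -m jog '[{"delta_rot":[0,0,0],"travel":[0,0,0],"jaw":1}]'
python3 -c "
from h import *
plan([620,262.5,345],tool(0,0))
p,d=snapshot('side');save('s2',p[60:300,150:420])"
```

```text
time: 4.17
ee_pos: [434.8, -19.8, 386.9]
orientation: [[-0.928, -0.046, 0.37], [-0.041, 0.999, 0.021], [-0.371, 0.004, -0.929]]
wrist_force: [0.9, -0.1, -0.2]
gripper_width: 0.272
time: 4.25
ee_pos: [434.9, -20.1, 394.6]
orientation: [[-0.924, -0.046, 0.379], [-0.042, 0.999, 0.018], [-0.38, 0.001, -0.925]]
wrist_force: [1.3, 0.1, -0.4]
gripper_width: 0.273
 t 4.25 at [434.9 -20.1 394.6] rotvec [0.01  0.39  0.045] rows>= 3.1 | travel in target frame(m) [-0.1851  0.2826  0.0496] in current [-0.1641  0.2738  0.1212] | F [ 1.33  0.08 -0.42] w 0.273
```

View pics/s2.png

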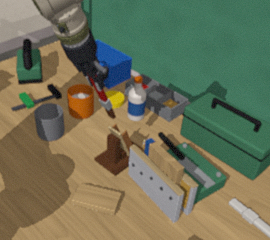

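The crop shows the brush held and clear of the rest, with the ferrule at about (105,110). Next I turn it upright and carry it over the pot.

```bash

python3 -m jog '[{"delta_rot":[0.0025,0.0975,0.011],"travel":[0,0,0],"jaw":1},{"delta_rot":[0.0025,0.0975,0.011],"travel":[0,0,0],"jaw":1},{"delta_rot":[0.0025,0.0975,0.011],"travel":[0,0,0],"jaw":1},{"delta_rot":[0.0025,0.0975,0.011],"travel":[0,0,0],"jaw":1}]'>/dev/null
python3 -m jog '[{"delta_rot":[0,0,0],"travel":[-0.02,0.031,0],"jaw":1},{"delta_rot":[0,0,0],"travel":[-0.02,0.031,0],"jaw":1},{"delta_rot":[0,0,0],"travel":[-0.02,0.031,0],"jaw":1},{"delta_rot":[0,0,0],"travel":[-0.02,0.031,0],"jaw":1},{"delta_rot":[0,0,0],"travel":[-0.02,0.031,0],"jaw":1}]'
python3 -m jog '[{"delta_rot":[0,0,0],"travel":[-0.02,0.031,0.005],"jaw":1},{"delta_rot":[0,0,0],"travel":[-0.02,0.031,0.005],"jaw":1},{"delta_rot":[0,0,0],"travel":[-0.02,0.031,0.005],"jaw":1},{"delta_rot":[0,0,0],"travel":[-0.01,0.015,0.005],"jaw":1},{"delta_rot":[0,0,0],"travel":[0,0,0],"jaw":1}]'>/dev/null
python3 -c "
from h import *
plan([620,262.5,345],tool(0,0))"
```

```text
time: 5.05
ee_pos: [533.6, 135.8, 372.7]
orientation: [[-0.999, 0.014, -0.044], [0.015, 1.0, -0.006], [0.044, -0.006, -0.999]]
wrist_force: [0.4, -0.6, -1.5]
gripper_width: 0.275
 t 5.47 at [609.2 255.4 332.2] rotvec [-0.009 -0.058 -0.008] rows>= 0.5 | travel in target frame(m) [-0.0108  0.0071 -0.0128] in current [-0.01    0.0071 -0.0135] | F [-1.55 -0.66 -1.76] w 0.276
```

```bash

python3 -m jog '[{"delta_rot":[-0.009,-0.058,-0.008],"travel":[-0.01,0.007,-0.008],"jaw":1},{"delta_rot":[0,0,0],"travel":[0,0,0],"jaw":1}]'>/dev/null
python3 -c "
from h import *
for c,w in(('scene',(200,225,330,360)),('side',(150,165,220,243))):
    z=np.load(c+'.npz');W=z['W'];p=z['p'];hs=cv2.cvtColor(p,cv2.COLOR_RGB2HSV);m=(hs[...,1]<60)&(hs[...,2]>120);k=np.zeros_like(m);k[w[0]:w[1],w[2]:w[3]]=1;q=W[m&k];print(c,len(q),np.nanpercentile(q,[5,50,95],axis=0).round(1))
F=[]
plan([620,262.5,345],tool(0,0))
s=read_state();R=np.array(s['orientation']);print('tip',s['ee_pos']+R[:,2]*214)
p,d=snapshot('side');W=pts('side',d);save('s3',cv2.resize(p[90:220,160:300],None,fx=3,fy=3))
hs=cv2.cvtColor(p,cv2.COLOR_RGB2HSV).astype(int);m=((hs[...,0]<5)|(hs[...,0]>174))&(hs[...,1]>170);q=W[m];q=q[(abs(q[:,0]-620)<40)&(abs(q[:,1]-262)<40)&(q[:,2]>190)]
print(len(q),q.mean(0))
"
```

```text
scene 111 [[581.2 249.7  53.4]
 [596.8 272.8  55.6]
 [611.2 296.3  58.2]]
side 50 [[618.3 269.5  51.5]
 [636.9 285.5  54.5]
 [655.  305.   57.1]]
 t 5.63 at [619.9 264.  332.2] rotvec [-0.003 -0.008  0.003] rows>= 0.1 | travel in target frame(m) [-0.0001 -0.0015 -0.0128] in current [-0.     -0.0016 -0.0128] | F [ 0.09 -0.26 -0.27] w 0.267
tip [618.16755157 263.31791324 118.24279139]
103 [612.08688913 259.84955947 255.13803245]
```

View pics/s3.png

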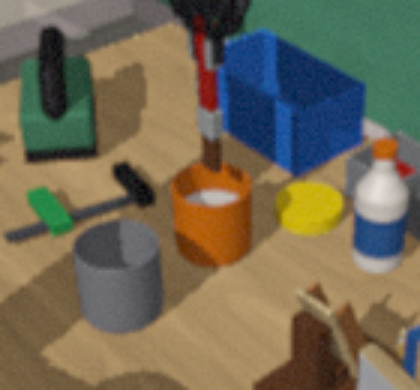

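The brush hangs upright just above the orange pot: tip at about (210,168), mouth centre at about (213,192) in the crop. The depth readings put the plate at z≈55 mm, so contact should come about 63 mm down.

```bash

python3 -m jog '[{"delta_rot":[0,-0.008,0],"travel":[0,-0.001,0.01],"jaw":1},{"delta_rot":[0,0,0],"travel":[0,0,0.018],"jaw":1},{"delta_rot":[0,0,0],"travel":[0,0,0.015],"jaw":1},{"delta_rot":[0,0,0],"travel":[0,0,0.008],"jaw":1},{"delta_rot":[0,0,0],"travel":[0,0,0],"jaw":1}]'
python3 -m jog '[{"delta_rot":[0,0,0],"travel":[0,0,0.003],"jaw":1},{"delta_rot":[0,0,0],"travel":[0,0,0.0],"jaw":1}]'
python3 -c "
from h import *
s=read_state();R=np.array(s['orientation']);print('tip',s['ee_pos']+R[:,2]*214)"
```

```text
time: 6.1
ee_pos: [613.6, 256.3, 274.9]
orientation: [[-1.0, 0.003, -0.019], [0.003, 1.0, -0.01], [0.019, -0.01, -1.0]]
wrist_force: [0.1, 0.1, -1.9]
gripper_width: 0.275
time: 6.27
ee_pos: [612.7, 254.7, 271.5]
orientation: [[-1.0, 0.004, -0.022], [0.005, 1.0, -0.011], [0.022, -0.011, -1.0]]
wrist_force: [0.3, -0.4, -2.3]
gripper_width: 0.271
tip [608.09171519 252.31745666  57.55343675]
```

```bash

python3 -c "
from h import *
plan([620,262.5,271.5],tool(0,0))"
python3 -m jog '[{"delta_rot":[-0.011,-0.022,-0.005],"travel":[-0.0065,0.007,0],"jaw":1},{"delta_rot":[0,0,0],"travel":[0,0,0],"jaw":1},{"delta_rot":[0,0,0],"travel":[0,0,0],"jaw":1}]'
python3 -c "
from h import *
s=read_state();R=np.array(s['orientation']);print('tip',s['ee_pos']+R[:,2]*214)
plan([620,262.5,266],tool(0,0))"
```

```text
t 6.27 at [612.7 254.7 271.5] rotvec [-0.011 -0.022 -0.005] rows>= 0.2 | travel in target frame(m) [-0.0073  0.0078 -0.    ] in current [-0.0072  0.0079 -0.0003] | F [ 0.34 -0.41 -2.29] w 0.271
time: 6.52
ee_pos: [620.7, 261.9, 273.3]
orientation: [[-1.0, -0.0, 0.005], [-0.0, 1.0, 0.002], [-0.005, 0.002, -1.0]]
wrist_force: [-1.0, -0.3, -1.7]
gripper_width: 0.276
tip [621.72989031 262.27332382  59.33007725]
 t 6.52 at [620.7 261.9 273.3] rotvec [0.002 0.005 0.   ] rows>= 0.0 | travel in target frame(m) [0.0007 0.0006 0.0073] in current [0.0007 0.0006 0.0073] | F [-0.98 -0.34 -1.68] w 0.276
```

```bash

for k in 1 2; do python3 -m jog '[{"delta_rot":[0,0,0],"travel":[0,0,0.003],"jaw":1},{"delta_rot":[0,0,0],"travel":[0,0,0],"jaw":1}]' | grep -E "ee_pos|force"; done
python3 -m jog '[{"delta_rot":[0,0,0],"travel":[0,0,0.003],"jaw":1},{"delta_rot":[0,0,0],"travel":[0,0,0],"jaw":1}]'
```

```text
ee_pos: [621.2, 262.4, 271.5]
wrist_force: [0.1, 0.5, -1.4]
ee_pos: [621.6, 262.6, 269.0]
wrist_force: [0.5, -1.3, 0.2]
time: 7.02
ee_pos: [621.7, 262.7, 266.4]
orientation: [[-1.0, -0.001, 0.01], [-0.001, 1.0, 0.003], [-0.01, 0.003, -1.0]]
wrist_force: [-0.6, 0.6, 1.0]
gripper_width: 0.273
```

```bash

python3 -m jog '[{"delta_rot":[0,0.005,0],"travel":[0,0,0.003],"jaw":1},{"delta_rot":[0,0,0],"travel":[0,0,0],"jaw":1},{"delta_rot":[0,0,0],"travel":[0,0,0],"jaw":1}]'
python3 -m jog '[{"delta_rot":[0,0,0],"travel":[0,0,0],"jaw":1},{"delta_rot":[0,0,0],"travel":[0,0,0],"jaw":1}]'|grep -E "ee_pos|force"

```

```text
time: 7.27
ee_pos: [622.4, 262.6, 264.5]
orientation: [[-1.0, -0.001, 0.007], [-0.001, 1.0, 0.003], [-0.007, 0.003, -1.0]]
wrist_force: [-0.9, -0.2, 2.2]
gripper_width: 0.275
ee_pos: [622.3, 262.6, 264.8]
wrist_force: [-0.0, -0.1, 1.9]
```

```bash

python3 -m jog '[{"delta_rot":[0,0,0],"travel":[0,0,-0.015],"jaw":1},{"delta_rot":[0,0,0],"travel":[0,0,-0.03],"jaw":1},{"delta_rot":[0,0,0],"travel":[0,0,-0.04],"jaw":1},{"delta_rot":[0,0,0],"travel":[0,0,-0.04],"jaw":1},{"delta_rot":[0,0,0],"travel":[0,0,-0.02],"jaw":1}]'
python3 - <<'E'
from h import *
z=np.load('w1.npz');W=z['W'];Z=W[...,2]
for c in('w1','side','scene'):
    W=np.load(c+'.npz')['W'];q=W[(abs(W[...,2]-165)<5)&(abs(W[...,0]-543)<40)&(abs(W[...,1]+202)<90)]
    q=q[abs((q[:,0]-543)-.156*(q[:,1]+202))<16]
    f=np.polyfit(q[:,1],q[:,0],1); r=q[:,0]-np.polyval(f,q[:,1]); print(c,len(q),f.round(3),'x@-202',np.polyval(f,-202).round(1),'y',np.percentile(q[:,1],[1,99]).round(1),'r',np.percentile(r,[3,97]).round(1),'z',np.median(q[:,2]))
plan([551,-144,410],tool(-9,0))
E
```

```text
time: 7.85
ee_pos: [618.2, 261.5, 403.5]
orientation: [[-1.0, -0.001, -0.014], [-0.001, 1.0, -0.002], [0.014, -0.002, -1.0]]
wrist_force: [-0.6, 0.8, -0.8]
gripper_width: 0.274
w1 1636 [1.41000e-01 5.69692e+02] x@-202 541.3 y [-249.6 -131.1] r [-9.4 12.1] z 164.18016116928675
side 329 [1.49000e-01 5.70844e+02] x@-202 540.7 y [-270.2 -133.5] r [-10.   11.6] z 164.93760575318166
scene 314 [1.44000e-01 5.77442e+02] x@-202 548.3 y [-269.5 -133.5] r [-14.4   9.6] z 165.5971762137737
 t 7.85 at [618.2 261.5 403.5] rotvec [-0.003 -0.013  0.158] rows>= 1.3 | travel in target frame(m) [ 0.0029 -0.411  -0.0065] in current [ 0.0676 -0.4055 -0.0049] | F [-0.6   0.77 -0.78] w 0.274
```

```bash

python3 -m jog '[{"delta_rot":[-0.003,-0.013,0.075],"travel":[0,0,-0.005],"jaw":1},{"delta_rot":[0,0,0.075],"travel":[0,0,0],"jaw":1},{"delta_rot":[0,0,0],"travel":[0,-0.035,0],"jaw":1},{"delta_rot":[0,0,0],"travel":[0,-0.037,0],"jaw":1},{"delta_rot":[0,0,0],"travel":[0,-0.037,0],"jaw":1}]'>/dev/null
python3 -m jog '[{"delta_rot":[0,0,0],"travel":[0,-0.037,0],"jaw":1},{"delta_rot":[0,0,0],"travel":[0,-0.037,0],"jaw":1},{"delta_rot":[0,0,0],"travel":[0,-0.037,0],"jaw":1}]'>/dev/null
python3 -c "
from h import *
plan([550.5,-144.5,405],tool(-8.5,0))"
```

```text
t 8.52 at [585.3  46.1 408.1] rotvec [0.008 0.003 0.006] rows>= 0.1 | travel in target frame(m) [ 0.0062 -0.1937  0.0031] in current [ 0.0075 -0.1936  0.0016] | F [ 0.61  0.38 -0.82] w 0.272
```

```bash

python3 -m jog '[{"delta_rot":[0.008,0.003,0.006],"travel":[0.001,-0.037,0],"jaw":1},{"delta_rot":[0,0,0],"travel":[0.001,-0.037,0],"jaw":1},{"delta_rot":[0,0,0],"travel":[0.001,-0.037,0],"jaw":1},{"delta_rot":[0,0,0],"travel":[0.001,-0.037,0],"jaw":1},{"delta_rot":[0,0,0],"travel":[0.001,-0.02,0],"jaw":1}]'>/dev/null
python3 -m jog '[{"delta_rot":[0,0,0],"travel":[0,0,0],"jaw":1}]'>/dev/null
python3 -c "
from h import *
plan([550.5,-144.5,385],tool(-8.5,0))"
```

```text
t 9.02 at [ 550.9 -132.7  404.2] rotvec [-0.001 -0.007 -0.006] rows>= 0.1 | travel in target frame(m) [-0.0014 -0.0117  0.0192] in current [-0.0016 -0.0117  0.0192] | F [ 0.87 -0.12 -1.43] w 0.27
```

```bash

python3 -m jog '[{"delta_rot":[0,-0.007,-0.006],"travel":[-0.0014,-0.0117,0],"jaw":1},{"delta_rot":[0,0,0],"travel":[0,0,0.012],"jaw":1},{"delta_rot":[0,0,0],"travel":[0,0,0.006],"jaw":1},{"delta_rot":[0,0,0],"travel":[0,0,0],"jaw":1},{"delta_rot":[0,0,0],"travel":[0,0,0],"jaw":1}]'>/dev/null
python3 -c "
from h import *
plan([550.5,-144.5,378],tool(-8.5,0))
p,d=snapshot('scene');save('sc4',cv2.resize(p[140:260,110:260],None,fx=4,fy=4))"
```

```text
t 9.43 at [ 549.7 -145.2  383.6] rotvec [ 0.002 -0.003 -0.004] rows>= 0.0 | travel in target frame(m) [-0.0007  0.0008  0.0056] in current [-0.0007  0.0008  0.0056] | F [ 0.69  1.36 -2.33] w 0.27
```

View pics/sc4.png

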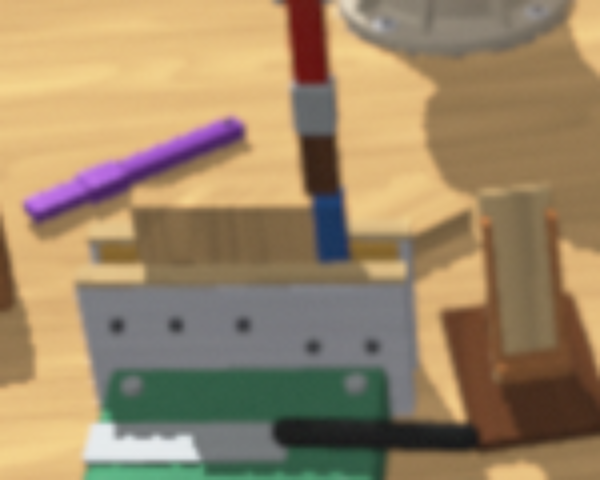

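The bristles hang right over the blue end: tip at about (320,192), with the blue patch at (315–345, 192–260). Now I lower them lightly onto the wood.

```bash

for k in 1 2 3; do python3 -m jog '[{"delta_rot":[0,0,0],"travel":[0,0,0.003],"jaw":1},{"delta_rot":[0,0,0],"travel":[0,0,0],"jaw":1}]' | grep -E "ee_pos|force"; done
python3 -m jog '[{"delta_rot":[0,0,0],"travel":[0,0,0],"jaw":1},{"delta_rot":[0,0,0],"travel":[0,0,0],"jaw":1}]'
```

```text
ee_pos: [550.2, -143.9, 381.1]
wrist_force: [0.1, 0.6, -1.4]
ee_pos: [550.5, -143.4, 378.7]
wrist_force: [0.1, -1.2, -0.3]
ee_pos: [550.5, -143.2, 376.3]
wrist_force: [-1.0, -0.2, 1.1]
time: 10.15
ee_pos: [550.4, -143.2, 376.9]
orientation: [[-0.989, 0.148, 0.001], [0.148, 0.989, -0.001], [-0.001, -0.001, -1.0]]
wrist_force: [-0.9, -0.7, 0.9]
gripper_width: 0.272
```

```bash

python3 -m jog '[{"delta_rot":[0,0,0],"travel":[0,0,0.003],"jaw":1},{"delta_rot":[0,0,0],"travel":[0,0,0],"jaw":1},{"delta_rot":[0,0,0],"travel":[0,0,0],"jaw":1}]'| grep -E "ee_pos|force"
python3 -m jog '[{"delta_rot":[0,0,0],"travel":[0,-0.008,0],"jaw":1},{"delta_rot":[0,0,0],"travel":[0,-0.008,0],"jaw":1},{"delta_rot":[0,0,0],"travel":[0,-0.008,0],"jaw":1}]'
python3 -c "
from h import *
plan([532.9,-262,374],tool(-8.5,0))"
```

```text
ee_pos: [550.3, -143.2, 374.5]
wrist_force: [-1.2, -0.4, 2.8]
time: 10.65
ee_pos: [547.4, -166.0, 375.0]
orientation: [[-0.99, 0.144, 0.005], [0.144, 0.99, 0.003], [-0.004, 0.003, -1.0]]
wrist_force: [0.3, 1.1, 1.9]
gripper_width: 0.274
 t 10.65 at [ 547.4 -166.   375. ] rotvec [0.003 0.004 0.003] rows>= 0.1 | travel in target frame(m) [ 0.0002 -0.097   0.001 ] in current [ 0.0005 -0.097   0.0007] | F [0.27 1.07 1.85] w 0.274
```

```bash

python3 -m jog '[{"delta_rot":[0.003,0.004,0.003],"travel":[0,-0.009,0.0005],"jaw":1},{"delta_rot":[0,0,0],"travel":[0,-0.009,0.0005],"jaw":1},{"delta_rot":[0,0,0],"travel":[0,-0.009,0],"jaw":1},{"delta_rot":[0,0,0],"travel":[0,-0.004,0],"jaw":1},{"delta_rot":[0,0,0],"travel":[0,0,0],"jaw":1}]'| grep -E "ee_pos|force"
python3 -m jog '[{"delta_rot":[0,0,0],"travel":[0,0,0],"jaw":1},{"delta_rot":[0,0,0],"travel":[0,0,0],"jaw":1}]'| grep -E "ee_pos|force"
python3 -c "
from h import *
plan([532.9,-262,374],tool(-8.5,0))"
```

```text
ee_pos: [542.4, -202.6, 373.9]
wrist_force: [-0.3, 2.3, 2.7]
ee_pos: [542.3, -203.4, 373.8]
wrist_force: [0.4, 2.0, 2.6]
 t 11.23 at [ 542.3 -203.4  373.8] rotvec [ 0.002  0.001 -0.004] rows>= 0.0 | travel in target frame(m) [ 0.0006 -0.0594 -0.0002] in current [ 0.0003 -0.0594 -0.0003] | F [0.36 2.03 2.58] w 0.273
```

```bash

python3 -m jog '[{"delta_rot":[0,0,0],"travel":[0,-0.009,0],"jaw":1},{"delta_rot":[0,0,0],"travel":[0,-0.009,0],"jaw":1},{"delta_rot":[0,0,0],"travel":[0,-0.009,0],"jaw":1}]'| grep -E "ee_pos|force"
python3 -m jog '[{"delta_rot":[0,0,0],"travel":[0,-0.009,0],"jaw":1},{"delta_rot":[0,0,0],"travel":[0,-0.009,0],"jaw":1},{"delta_rot":[0,0,0],"travel":[0,-0.007,0],"jaw":1},{"delta_rot":[0,0,0],"travel":[0,0,0],"jaw":1},{"delta_rot":[0,0,0],"travel":[0,0,0],"jaw":1}]'| grep -E "ee_pos|force"
python3 -m jog '[{"delta_rot":[0,0,0],"travel":[0,0,0],"jaw":1},{"delta_rot":[0,0,0],"travel":[0,0,0],"jaw":1}]'
python3 -c "
from h import *
plan([532.9,-262,374],tool(-8.5,0))"
```

```text
ee_pos: [538.3, -229.1, 374.1]
wrist_force: [0.3, 1.6, 2.6]
ee_pos: [533.6, -259.3, 373.7]
wrist_force: [1.4, 2.3, 2.5]
time: 12.07
ee_pos: [533.5, -259.5, 373.7]
orientation: [[-0.988, 0.152, 0.001], [0.152, 0.988, 0.002], [-0.001, 0.002, -1.0]]
wrist_force: [0.3, 1.6, 2.0]
gripper_width: 0.276
 t 12.07 at [ 533.5 -259.5  373.7] rotvec [ 0.002  0.001 -0.004] rows>= 0.0 | travel in target frame(m) [ 0.0003 -0.0025 -0.0003] in current [ 0.0002 -0.0025 -0.0003] | F [0.32 1.61 1.97] w 0.276
```

```bash

python3 -m jog '[{"delta_rot":[0,0,0],"travel":[0,0,-0.01],"jaw":1},{"delta_rot":[0,0,0],"travel":[0,0,-0.02],"jaw":1},{"delta_rot":[0,0,0],"travel":[0,0,-0.02],"jaw":1},{"delta_rot":[0,0,0],"travel":[0,0,0],"jaw":1}]'| grep -E "ee_pos|force"
python3 -c "
from h import *
g=np.load('grip.npz'); print(g['p']-165*g['R'][:,2])
plan(g['p']-165*g['R'][:,2]+[0,0,20],tool(-8.5,0))"
```

```text
ee_pos: [532.6, -259.6, 421.7]
wrist_force: [0.3, 0.5, -0.6]
[438.97843658 -20.27026227 386.17268963]
 t 12.4 at [ 532.6 -259.6  421.7] rotvec [-0.    -0.007 -0.003] rows>= 0.1 | travel in target frame(m) [0.1279 0.2229 0.0156] in current [0.1285 0.2225 0.0164] | F [ 0.34  0.48 -0.62] w 0.273
```

```bash

python3 -m jog '[{"delta_rot":[0,0,0],"travel":[0.018,0.031,0],"jaw":1},{"delta_rot":[0,0,0],"travel":[0.018,0.031,0],"jaw":1},{"delta_rot":[0,0,0],"travel":[0.018,0.031,0],"jaw":1},{"delta_rot":[0,0,0],"travel":[0.018,0.031,0],"jaw":1},{"delta_rot":[0,0,0],"travel":[0.018,0.031,0],"jaw":1}]'| grep -E "ee_pos|force"
python3 -m jog '[{"delta_rot":[0,0,0],"travel":[0.018,0.031,0],"jaw":1},{"delta_rot":[0,0,0],"travel":[0.018,0.03,0],"jaw":1},{"delta_rot":[0,0,0],"travel":[0,0,0],"jaw":1}]'| grep -E "ee_pos|force"
python3 -c "
from h import *
g=np.load('grip.npz')
plan(g['p']-165*g['R'][:,2],g['R'])"
```

```text
ee_pos: [467.6, -95.3, 411.3]
wrist_force: [0.9, 0.0, -1.0]
ee_pos: [436.0, -22.3, 407.5]
wrist_force: [-1.1, -0.9, -1.3]
 t 13.07 at [436.  -22.3 407.5] rotvec [-0.042 -0.413 -0.198] rows>= 3.7 | travel in target frame(m) [0.0054 0.0019 0.0209] in current [-0.003   0.0026  0.0212] | F [-1.11 -0.94 -1.27] w 0.275
```

```bash

python3 -m jog '[{"delta_rot":[-0.01,-0.103,-0.05],"travel":[0,0,0],"jaw":1},{"delta_rot":[-0.01,-0.103,-0.05],"travel":[0,0,0],"jaw":1},{"delta_rot":[-0.01,-0.103,-0.05],"travel":[0,0,0],"jaw":1},{"delta_rot":[-0.01,-0.103,-0.05],"travel":[0,0,0],"jaw":1},{"delta_rot":[0,0,0],"travel":[0,0,0],"jaw":1}]'| grep -E "ee_pos|force"
python3 - <<'E'
from h import *
g=np.load('grip.npz')
plan(g['p']-165*g['R'][:,2],g['R'])
s=read_state(); i=camera_info('wrist'); p,d=snapshot('wrist');save('w5',p)
W=pts('wrist',d,i); hsv=cv2.cvtColor(p,cv2.COLOR_RGB2HSV).astype(int);H,S,V=hsv[...,0],hsv[...,1],hsv[...,2]
m=((H<5)|(H>174))&(S>180)&(V>70)&np.isfinite(W[...,2]); m[:180]=0;m[330:]=0;m[:,:215]=0;m[:,295:]=0
q=(W[m]-s['ee_pos'])@np.array(s['orientation'])
for a in range(8,140,12):
    k=q[(q[:,2]>=a)&(q[:,2]<a+12)]
    if len(k)>5: print(a,len(k),'x',np.percentile(k[:,0],[3,50,97]).round(1),'y',np.percentile(k[:,1],[3,50,97]).round(1))
print(q[:,2].min())
E
```

```text
ee_pos: [434.1, -19.5, 395.9]
wrist_force: [-1.1, 0.0, -2.5]
 t 13.48 at [434.1 -19.5 395.9] rotvec [ 0.001 -0.003  0.02 ] rows>= 0.2 | travel in target frame(m) [-0.0007 -0.001   0.0109] in current [-0.0007 -0.0011  0.0109] | F [-1.05  0.02 -2.54] w 0.274
8 1668 x [-4.8  2.5  7.5] y [-9.4  0.4 10.4]
20 970 x [3.6 7.9 8.9] y [-11.   -0.1  11.2]
32 650 x [5.7 8.1 8.8] y [-10.2   0.2  10.8]
44 521 x [6.  8.  8.6] y [-10.1   0.2  10.7]
56 398 x [5.8 7.8 8.4] y [-9.9  0.2 10.8]
68 309 x [5.5 7.7 8.2] y [-10.2   0.2  10.7]
80 255 x [5.6 7.5 8. ] y [-9.9  0.2 10.5]
92 206 x [5.7 7.4 7.8] y [-9.7  0.2 10.5]
104 161 x [5.9 7.1 7.6] y [-9.4  0.2 10.2]
116 107 x [5.9 7.  7.5] y [-9.2  0.2  9.6]
15.164509968597518
```

View pics/w5.png

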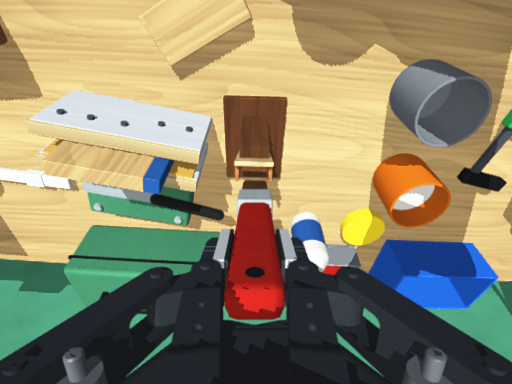

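The brush is still centred in the grip (handle at about (258,280)), with its axis within about 1° of the tool axis. The rest lies straight ahead at (255,150). Now I slide it in along the trough axis.

```bash

python3 -m jog '[{"delta_rot":[0,-0.003,0.02],"travel":[-0.0007,-0.001,0.01],"jaw":1},{"delta_rot":[0,0,0],"travel":[0,0,0.02],"jaw":1},{"delta_rot":[0,0,0],"travel":[0,0,0],"jaw":1}]'| grep -E "ee_pos|force"
python3 -c "
from h import *
g=np.load('grip.npz')
plan(g['p'],g['R'])"
```

```text
ee_pos: [447.1, -21.9, 368.9]
wrist_force: [-1.3, 0.2, -2.5]
 t 13.78 at [447.1 -21.9 368.9] rotvec [-0.004 -0.009 -0.01 ] rows>= 0.1 | travel in target frame(m) [0.0008 0.002  0.1459] in current [-0.0005  0.0026  0.1459] | F [-1.33  0.22 -2.54] w 0.274
```

```bash

python3 -m jog '[{"delta_rot":[-0.004,-0.009,-0.01],"travel":[-0.0005,0.0025,0.01],"jaw":1},{"delta_rot":[0,0,0],"travel":[0,0,0.02],"jaw":1},{"delta_rot":[0,0,0],"travel":[0,0,0.02],"jaw":1},{"delta_rot":[0,0,0],"travel":[0,0,0],"jaw":1}]'| grep -E "ee_pos|force"
python3 -c "
from h import *
g=np.load('grip.npz')
plan(g['p'],g['R'])"
```

```text
ee_pos: [470.0, -20.5, 323.1]
wrist_force: [0.1, 0.3, -2.0]
 t 14.12 at [470.  -20.5 323.1] rotvec [-0.003 -0.01  -0.005] rows>= 0.1 | travel in target frame(m) [0.0045 0.0016 0.0949] in current [0.0035 0.0018 0.0949] | F [ 0.09  0.29 -1.98] w 0.273
```

```bash

python3 -m jog '[{"delta_rot":[-0.003,-0.01,-0.005],"travel":[0.0035,0.0018,0.01],"jaw":1},{"delta_rot":[0,-0.002,0],"travel":[0.001,0,0.018],"jaw":1},{"delta_rot":[0,-0.002,0],"travel":[0.001,0,0.012],"jaw":1},{"delta_rot":[0,0,0],"travel":[0,0,0],"jaw":1}]'| grep -E "ee_pos|force"
python3 -c "
from h import *
g=np.load('grip.npz')
plan(g['p'],g['R'])"
```

```text
ee_pos: [483.0, -19.7, 286.2]
wrist_force: [-0.3, -0.9, -2.3]
 t 14.45 at [483.  -19.7 286.2] rotvec [-0.001 -0.002 -0.002] rows>= 0.0 | travel in target frame(m) [0.0024 0.0013 0.0558] in current [0.0023 0.0014 0.0558] | F [-0.29 -0.94 -2.29] w 0.271
```

```bash

python3 -m jog '[{"delta_rot":[0,-0.002,-0.002],"travel":[0.0023,0.0014,0.012],"jaw":1},{"delta_rot":[0,-0.002,0],"travel":[0.001,0,0.018],"jaw":1},{"delta_rot":[0,-0.001,0],"travel":[0.001,0,0.01],"jaw":1},{"delta_rot":[0,0,0],"travel":[0,0,0],"jaw":1}]'| grep -E "ee_pos|force"
python3 -c "
from h import *
g=np.load('grip.npz')
plan(g['p'],g['R'])"
```

```text
ee_pos: [497.6, -19.3, 252.1]
wrist_force: [-0.2, 0.1, -1.4]
 t 14.78 at [497.6 -19.3 252.1] rotvec [-0.004  0.003 -0.002] rows>= 0.0 | travel in target frame(m) [0.0029 0.0016 0.0186] in current [0.0029 0.0016 0.0186] | F [-0.21  0.07 -1.45] w 0.268
```

```bash

python3 -m jog '[{"delta_rot":[-0.004,0.003,-0.002],"travel":[0.0029,0.0016,0.006],"jaw":1},{"delta_rot":[0,0,0],"travel":[0,0,0.006],"jaw":1},{"delta_rot":[0,0,0],"travel":[0,0,0.003],"jaw":1},{"delta_rot":[0,0,0],"travel":[0,0,0],"jaw":1}]'| grep -E "ee_pos|force"
python3 -c "
from h import *
g=np.load('grip.npz')
plan(g['p'],g['R'])"
```

```text
ee_pos: [502.2, -18.0, 239.2]
wrist_force: [0.5, 0.6, -1.9]
 t 15.12 at [502.2 -18.  239.2] rotvec [-0.001  0.001  0.   ] rows>= 0.0 | travel in target frame(m) [0.0022 0.0005 0.005 ] in current [0.0022 0.0005 0.0049] | F [ 0.48  0.56 -1.94] w 0.27
```

```bash

python3 -m jog '[{"delta_rot":[0,0,0],"travel":[0.002,0.0005,0.0035],"jaw":1},{"delta_rot":[0,0,0],"travel":[0,0,0.001],"jaw":1},{"delta_rot":[0,0,0],"travel":[0,0,0],"jaw":1}]'| grep -E "ee_pos|force"
python3 -c "
from h import *
g=np.load('grip.npz')
plan(g['p'],g['R'])"
python3 -m jog '[{"delta_rot":[0,0,0],"travel":[0,0,0],"jaw":0.2},{"delta_rot":[0,0,0],"travel":[0,0,0],"jaw":0.2},{"delta_rot":[0,0,0],"travel":[0,0,0],"jaw":0},{"delta_rot":[0,0,0],"travel":[0,0,0],"jaw":-0.3},{"delta_rot":[0,0,0],"travel":[0,0,0],"jaw":-0.3}]'
python3 - <<'E'
from h import *
g=np.load('grip.npz'); i=camera_info('wrist'); p,d=snapshot('wrist');save('w6',p)
W=pts('wrist',d,i); hsv=cv2.cvtColor(p,cv2.COLOR_RGB2HSV).astype(int);H,S,V=hsv[...,0],hsv[...,1],hsv[...,2]
m=((H<5)|(H>174))&(S>180)&(V>70)&np.isfinite(W[...,2]); m[:180]=0;m[330:]=0;m[:,:215]=0;m[:,295:]=0
q=(W[m]-g['p'])@g['R']   # in original grip frame; originally x 8.0, y 0, end 14
for a in range(8,110,20):
    k=q[(q[:,2]>=a)&(q[:,2]<a+20)]
    if len(k)>5: print(a,len(k),'x',np.percentile(k[:,0],[3,50,97]).round(1),'y',np.percentile(k[:,1],[3,50,97]).round(1))
print(q[:,2].min())
E
```

```text
ee_pos: [502.6, -17.7, 235.0]
wrist_force: [-0.6, -0.0, -0.3]
 t 15.37 at [502.6 -17.7 235. ] rotvec [-0.001  0.003  0.   ] rows>= 0.0 | travel in target frame(m) [0.0009 0.0002 0.001 ] in current [0.0009 0.0002 0.001 ] | F [-0.56 -0.03 -0.28] w 0.274
time: 15.78
ee_pos: [503.7, -17.9, 237.1]
orientation: [[-0.92, -0.044, 0.389], [-0.042, 0.999, 0.015], [-0.389, -0.003, -0.921]]
wrist_force: [-0.2, 0.3, 0.3]
gripper_width: 0.651
8 2422 x [-0.5  8.4 12.6] y [-10.1   0.1  10.4]
28 857 x [ 9.6 11.6 12.4] y [-10.3   0.1  10.4]
48 583 x [ 9.1 10.8 11.5] y [-10.1   0.2  10.3]
68 401 x [ 8.5  9.9 10.7] y [-10.    0.2  10. ]
88 161 x [7.7 9.2 9.8] y [-10.1   0.2  10.3]
15.028840803808041
```

```bash

python3 -m jog '[{"delta_rot":[0,0,0],"travel":[0.003,0,0],"jaw":-1},{"delta_rot":[0,0,0],"travel":[0,0,0],"jaw":-1},{"delta_rot":[0,0,0],"travel":[0,0,0],"jaw":-1},{"delta_rot":[0,0,0],"travel":[0,0,-0.01],"jaw":-1},{"delta_rot":[0,0,0],"travel":[0,0,-0.02],"jaw":-1}]'
python3 -m jog '[{"delta_rot":[0,0,0],"travel":[0,0,-0.025],"jaw":-1},{"delta_rot":[0,0,0],"travel":[0,0,-0.03],"jaw":-1},{"delta_rot":[0,0,0],"travel":[0,0,-0.03],"jaw":-1},{"delta_rot":[0,0,0],"travel":[0,0,0],"jaw":-1},{"delta_rot":[0,0,0],"travel":[0,0,0],"jaw":-1}]'
python3 - <<'E'
from h import *
ims=[]
for c in('scene','side'):
    p,d=snapshot(c);W=pts(c,d);ims.append(p)
    hs=cv2.cvtColor(p,cv2.COLOR_RGB2HSV).astype(int);m=((hs[...,0]<5)|(hs[...,0]>172))&(hs[...,1]>170)&(hs[...,2]>90)
    w=(150,215,228,250) if c=='scene' else (165,200,255,275);k=np.zeros_like(m);k[w[0]:w[1],w[2]:w[3]]=1
    q=W[m&k&np.isfinite(W[...,2])];u=np.linalg.svd(q-q.mean(0))[2][0];u*=np.sign(u[2]);print(c,len(q),np.median(q,0).round(),u.round(3))
save('fin',np.hstack([cv2.resize(ims[0][140:280,180:330],(400,373)),cv2.resize(ims[1][100:240,170:320],(400,373))]))
E
```

```text
time: 16.25
ee_pos: [487.5, -18.1, 260.3]
orientation: [[-0.923, -0.044, 0.383], [-0.041, 0.999, 0.016], [-0.383, -0.001, -0.924]]
wrist_force: [0.5, -0.3, 0.2]
gripper_width: 0.997
time: 16.67
ee_pos: [452.7, -19.5, 344.4]
orientation: [[-0.922, -0.045, 0.385], [-0.042, 0.999, 0.016], [-0.385, -0.002, -0.923]]
wrist_force: [0.5, -0.4, -0.5]
gripper_width: 1.003
scene 276 [536. -18. 169.] [-0.423 -0.023  0.906]
side 93 [512. -28. 189.] [-0.428  0.063  0.901]
```

View pics/fin.png

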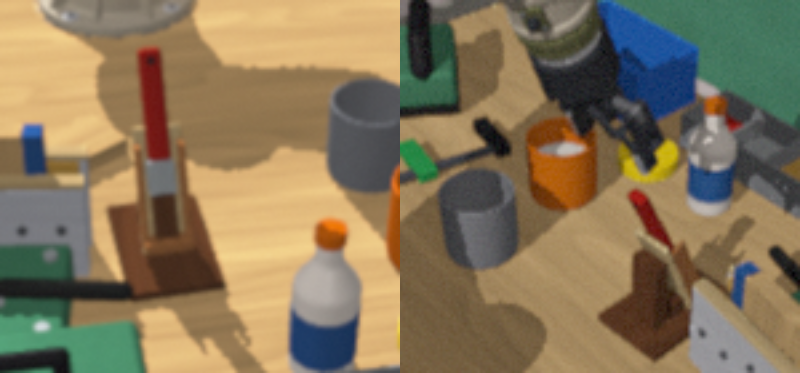

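```bash
python3 -m jog '[{"delta_rot":[0,0,0],"travel":[0,0,0],"jaw":-1},{"delta_rot":[0,0,0],"travel":[0,0,0],"jaw":-1}]'; python3 -c "
from bench import job_done; print(job_done())"
```

```text
time: 16.93
ee_pos: [452.7, -19.2, 341.5]
orientation: [[-0.923, -0.045, 0.381], [-0.042, 0.999, 0.017], [-0.382, -0.0, -0.924]]
wrist_force: [-0.4, -0.1, 0.1]
gripper_width: 1.001
the job is handed in; nothing more can be done
None
```

I carried out the whole job and handed it in at 16.9 s of the 64 s allowed; the simulator gives no verdict, so success is my own reading of the checks.

- **Dip:** I held the brush upright near the middle of the orange pot, where it pressed on the plate with about 3 N. The plate lay at about z = 55 mm, roughly 40 mm below the rim.
- **Board:** I brushed along the top edge in one pass, from about 12 mm inside the blue end, past the middle, to about 12 mm inside the other end. The bristles pressed with about 3–4 N throughout.
- **Return:** I slid the brush back along the trough to within about 1 mm of where I first gripped it, then let go and backed clear.

**Last checks:**
- The brush lies in the trough with its bristles down, the gripper is open and clear, and the wrist force is near zero.
- The brush now leans about 25° instead of the original 22°. I estimate this puts the grip point about 3 mm off and the tip about 4 mm off, inside the 18 mm limit.
- The bottle, tape, tin and pot looked undisturbed in the last pictures. I did not measure the bystanders again.

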